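Swing the bench magnifier to the three-stud sample

TASK

On the craft table, turn the swivel magnifier by gently pushing its upright tab sideways with the fingertips, without gripping it, until the lens is centred over the wooden sample disc that carries three studs. Touch only the tab, not the lens, its arm or the hub, leave all the loose things around it where they are, and finish with the hand clear.

Things in the scene. Friction and masses are not known exactly. Their poses are not given: they have to be found in the camera images.
- magnifier_base: Round grey base of the magnifier, 244 mm across and 14 mm thick, fixed to the table; origin at the centre of its underside, z up along the vertical axis about which the head turns. It carries a central post, the turning head (hub, lens arm, tab) and the four sample discs, whose centres lie 85 mm from the axis in the directions -1.8, -0.9, +0.9 and +1.8 rad from its x axis (which disc is where varies).
- turret (a joint): Angle of the turning head in the base, rad, counter-clockwise from above. At 0 the lens points along the base's +x and the tab along its -x; at angle a the lens points in direction a from the base's x axis. Range -2.3 to 2.3 with end stops. No click stops: stiff friction (about 2 N at the tab) holds it wherever it is left.
- lens_center (a point): Centre of the black-rimmed round lens (60 mm across, 54 to 62 mm above the table), 85 mm from the turning axis, 58 mm above the table. A steel arm joins it to the white hub disc (72 mm across, 50 to 76 mm above the table, on the turning axis). Lens, arm and hub are not to be touched. Its x axis points outward from the turning axis.
- tab_center (a point): Centre of the white upright tab, a plate on the head opposite the lens, 88 mm from the turning axis, 73 mm above the table. The plate is 48 mm long radially (64 to 112 mm from the axis), 8 mm thick, and stands from 58 to 88 mm above the table. A short steel bracket (16 mm wide, 58 to 66 mm above the table) joins it to the hub. Its y axis is across the thickness: push on the flat sides.
- sample_1: Pale wooden sample disc, 48 mm across and 8 mm thick, with one dark steel stud (12 mm wide, 4 mm high) on top, fixed on the magnifier's base; origin at the centre of its underside, 14 mm above the table.
- sample_2: Pale wooden sample disc, 48 mm across and 8 mm thick, with two dark steel studs (12 mm wide, 4 mm high) on top, fixed on the magnifier's base; origin at the centre of its underside, 14 mm above the table.
- sample_3: Pale wooden sample disc, 48 mm across and 8 mm thick, with three dark steel studs (12 mm wide, 4 mm high) on top, fixed on the magnifier's base; origin at the centre of its underside, 14 mm above the table.
- sample_4: Pale wooden sample disc, 48 mm across and 8 mm thick, with four dark steel studs (12 mm wide, 4 mm high) on top, fixed on the magnifier's base; origin at the centre of its underside, 14 mm above the table.
- bobbin: Loose wooden bobbin standing on the base below the path of the tab: 22 mm across, 20 mm high (top 34 mm above the table); origin at the centre of its underside.
- thimble: Loose steel thimble standing on the base below the path of the tab: 20 mm across, 21 mm high (top 35 mm above the table); origin at the centre of its underside.
- spool: Loose wooden spool standing on the table, 34 mm across, 52 mm high; origin at the centre of its underside.
- bead_jar: Loose closed glass jar on the table, 48 mm across, 55 mm high; origin at the centre of its underside.
- small_frame: Loose small wooden frame lying flat, 130 x 110 x 12 mm; origin at the centre of its underside.
- brush: Loose brush lying on the table, 150 mm long along its x axis.
- needle_tin: Loose flat aluminium tin, 75 x 50 x 18 mm; origin at the centre of its underside.

How it is judged:
At the end, for the whole second after the job is handed in: The centre of the lens stands within 9 mm (seen from above) of the centre of the three-stud disc, and the head is at rest (horizontal distance between lens_center and sample_3 below 0.009 m and velocity of joint turret between -0.05 and 0.05 rad/s); the robot touches nothing.
It fails at once if the hub, lens or lens arm is touched (contact force between any of the fingers, the arm and turret_c0 above 0.5 N or contact force between any of the fingers, the arm and turret_c1 above 0.5 N or contact force between any of the fingers, the arm and turret_c2 above 0.5 N or contact force between any of the fingers, the arm and turret_c3 above 0.5 N).
It fails at once if the tab is gripped or struck hard (over 20 N) (contact force between any of the fingers, the arm and turret_c4 above 20 N or contact force between any of the fingers, the arm and turret_c5 above 20 N).
It fails at once if a loose thing is moved by more than 15 mm or lifted (distance of any of bobbin, thimble, spool, bead_jar, small_frame, brush, needle_tin from where it was at the start of the episode above 0.015 m).
It also fails if it takes over 45 s, if anything falls off the work surface, if the arm or the gripper's body presses on something with over 40 N, if the wrist force passes 120 N, or if a joint passes its speed limit or range.

ROBOT

A 7-joint arm with a two-finger parallel gripper is mounted at the origin on the work surface. World frame = base frame: x ahead of the robot, y to its left, z up, the work surface at z = 0. Lengths are in m, angles in rad, forces in N, time in s.
With the tool pointing down it reaches from about 0.425 to 0.875 m from the base axis. Payload 4.7 kg.
Tool frame: the origin (TCP) lies midway between the tips of the shut fingers; the grasp point (between the pads) lies 19 mm behind it; z points along the fingers, x is the direction in which the jaws open and shut, and the axes are right-handed (so a half turn about z gives the same grasp; the last joint's range is limited). The gripper opens to 87 mm and grips with 3 to 60 N. Pads are 19 mm wide; open, the fingers measure 117 mm over their backs; the gripper's body (75 mm by 190 mm) begins 51 mm behind the grasp point.
Start: joints at [1.295, 0.321, -0.07, 1.45, 0.023, 1.371, -0.057], TCP at [0.186, -0.623, 0.183] pointing down, gripper open.
Joint ranges: [-2.86, 2.86], [-0.3, 2.09], [-1.38, 1.24], [0.06, 2.45], [-1.56, 4.7], [0.09, 2.05], [-2.69, 2.69]. Speed limits (rad/s): [2.57, 2.57, 3.14, 3.14, 3.14, 3.14, 3.14].

INTERFACE

Orientations are given as a rotation vector (axis times angle).
In Python, from bench import get_state, eyes, ticket gives the robot as it stands.
- The arm moves only by the tool carry_out, never from a script. Its argument "motion" is a list of rows, each a list of 2 entries, a list of its own where there are three numbers: the shift along the world's x, y, z in m, then the turn about the world's z in rad. A call has 1 to 20 rows; each row is the pose to reach, as a shift and turn from the pose commanded when the call began; what a row does not reach only later rows make up. A row lasts 1/10 s, in which the tool goes at most 50 mm and 8.59 degrees, less where a joint would pass 70% of its speed; a pose out of reach is approached as far as the arm can. A call with a gripper value outside its range is refused whole. "grip" is the gripper command: -1 is fully open, 1 is shut, values between are in proportion, set as the call begins (left out, the last holds). The fingers move at their own pace and stop on an object; "squeeze" is the grip in N (left out, the last holds). Time passes only in rows, so rows that repeat a pose let the fingers close. It gives the time, the measured TCP pose, the force and the opening at its end, in the units of the state.
- get_state(): the state, without advancing time (a new reading comes with each control period).
- eyes.get_image(name): name is "side" or "top"; returns a dict with "pixels" (480x640x3 uint8, blue, green, red), "mtx" (3x3 intrinsics, pixels), "dist_coeffs" ([k1, k2, p1, p2, k3] as OpenCV has them; the pictures are not rectified), "extrinsics" (4x4, takes a point from camera to world coordinates). Camera axes: x right, y down, z forward; pixel columns grow to the right and rows downward; lengths in m; the calibration is good to about 2 mm. A picture is of the moment at which its call begins. There is no depth.
- ticket.close_job(): hands the job in, once; it reports no verdict.
The state is a dict: "time": time; "joint_positions": joint angles; "qd": joint speeds; "joint_torque": joint torques, N m; "position": TCP position; "tool_rot": TCP orientation; "ft_force": force on the tool from outside, world axes, zero at the start; "torque": the same for the moment, N m; "grip_width": opening from 0.0 (shut) to 1.0 (fully open).
Only numpy, scipy, OpenCV 4.12 (cv2) and the standard library are available. Lean on these libraries where they do the work, as an engineer would, in place of code of your own. Each camera call takes 0.05 s, during which the arm holds its last target. There are 200 camera calls.

## Working session

There is one attempt and no reset: what is moved stays moved. The work goes in short steps, Python scripts to look and compute and a tool call to move; the robot and the scene stay as the last step left them, time stands still between calls to the robot, and variables do not carry over. Pictures are saved under pics/ and viewed, about 8 in all and at most 12, crops included, and the job is handed in when it is done.

Besides the shell and the picture viewer there is one more tool, called in YAML: its name, and indented under it one key for each argument. carry_out: Moves the arm, as the interface text tells. Its arguments: {"type":"object","properties":{"motion":{"type":"array","items":{"type":"array"}},"grip":{"type":"number"},"squeeze":{"type":"number"}},"required":["motion"]}

```bash
mkdir -p pics; cat > h.py <<'E'
import numpy as np, cv2
from bench import get_state, eyes, ticket
def ray(im,uv,z):
    p=cv2.undistortPoints(np.array(uv,float).reshape(-1,1,2),np.array(im["mtx"]),np.array(im["dist_coeffs"]))[:,0]
    E=np.array(im["extrinsics"]); d=np.c_[p,np.ones(len(p))]@E[:3,:3].T; o=E[:3,3]
    return o+d*((z-o[2])/d[:,2])[:,None]
def proj(im,P):
    E=np.linalg.inv(np.array(im["extrinsics"]))
    return cv2.projectPoints(np.array(P,float).reshape(-1,1,3),cv2.Rodrigues(E[:3,:3])[0],E[:3,3],np.array(im["mtx"]),np.array(im["dist_coeffs"]))[0][:,0]
E
python3 - <<'E'
from h import *
for n in("top","side"):
    im=eyes.get_image(n); cv2.imwrite(f"pics/{n}0.png",im["pixels"]); print(n,np.array(im["extrinsics"]).round(3).tolist(),np.array(im["mtx"]).round(1).tolist())
s=get_state();print(s)
E
```

```text
top [[-0.014, -0.993, 0.117, 0.478], [-1.0, 0.011, -0.025, 0.021], [0.023, -0.118, -0.993, 0.789], [0.0, 0.0, 0.0, 1.0]] [[441.3, 0.0, 317.7], [0.0, 441.3, 238.4], [0.0, 0.0, 1.0]]
side [[0.997, -0.028, 0.069, 0.535], [-0.073, -0.547, 0.834, -0.671], [0.014, -0.836, -0.548, 0.54], [0.0, 0.0, 0.0, 1.0]] [[527.9, 0.0, 319.4], [0.0, 527.9, 238.5], [0.0, 0.0, 1.0]]
{'time': 0.1, 'joint_positions': array([ 1.29508659,  0.3217534 , -0.07008407,  1.45154686,  0.02261907,
        1.37075723, -0.05692925]), 'qd': array([ 0.000486  , -0.00372516, -0.00184448, -0.00169498,  0.0009258 ,
       -0.00066869,  0.00020922]), 'joint_torque': array([-2.53319722e-04, -4.92572415e+01, -4.05958593e-01, -3.13396883e+01,
       -6.41178573e-02,  3.95948603e-02,  1.09103416e-04]), 'position': array([ 0.1855381 , -0.62238922,  0.18167106]), 'tool_rot': array([-2.51820128e+00,  1.87683952e+00,  2.21107953e-03]), 'ft_force': array([-0.77403326,  0.30261266, -0.83108345]), 'torque': array([ 0.00154738, -0.01863736,  0.01140204]), 'grip_width': 1.0008177210731595}
```

View pics/top0.png

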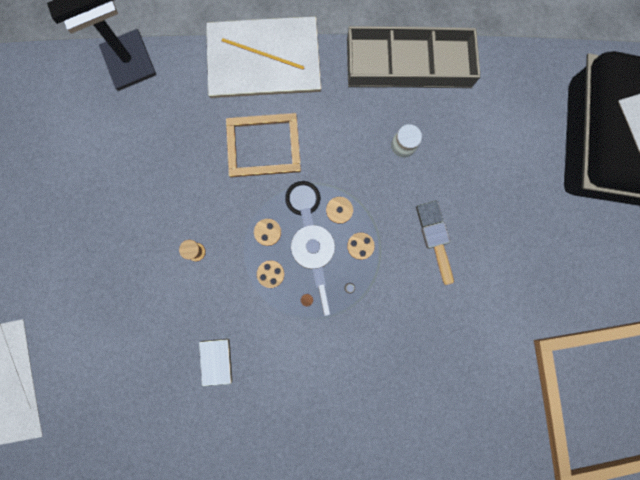

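View pics/side0.png

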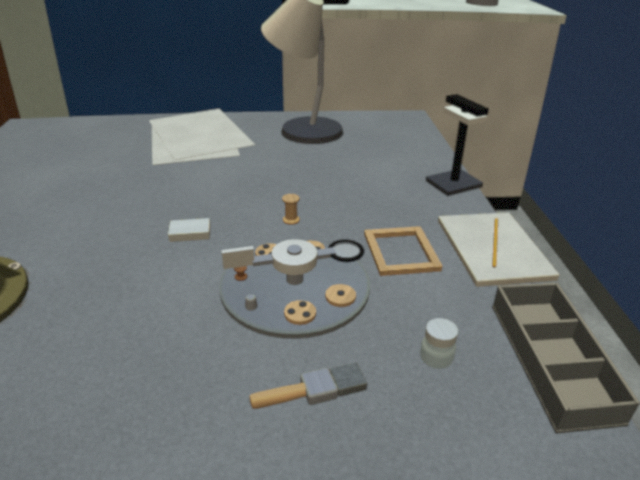

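Top view: hub at about (313,247), lens (303,198), tab (323,298). The three-stud disc looks to be at (361,246), with one stud at (340,210), two at (267,232) and four at (270,274). The lens must turn clockwise. Next I'll measure these points and count the studs in a zoom.

```bash
cat > m.py <<'E'
from h import *
def blobs(mask,amin):
    n,l,s,c=cv2.connectedComponentsWithStats(mask.astype(np.uint8)); return [(c[i],s[i,4],l==i) for i in range(1,n) if s[i,4]>=amin]
def measure(verbose=True):
    im=eyes.get_image("top"); px=im["pixels"]; hsv=cv2.cvtColor(px,cv2.COLOR_BGR2HSV)
    H,S,V=hsv[...,0],hsv[...,1],hsv[...,2]
    box=np.zeros(H.shape,bool); box[170:325,235:390]=1
    out={}
    w=(H>5)&(H<28)&(S>80)&(V>120)&box
    d=[]
    for c,a,m in blobs(w,150):
        cnt=cv2.findContours(m.astype(np.uint8),cv2.RETR_EXTERNAL,cv2.CHAIN_APPROX_NONE)[0][0]
        (u,v),r=cv2.minEnclosingCircle(cnt); e=cv2.fitEllipse(cv2.convexHull(cnt))
        f=np.zeros(H.shape,np.uint8); cv2.circle(f,(int(round(u)),int(round(v))),int(r-1),1,-1)
        d.append((e[0],ray(im,[e[0]],.022)[0][:2],np.array(e[1]).round(1)))
    out["discs"]=d
    wh=(V>185)&(S<40)&box
    out["white"]=[(c,a,cv2.minAreaRect(np.argwhere(m)[:,::-1].astype(np.float32))) for c,a,m in blobs(wh,40)]
    bl=(V<45)&box
    out["black"]=[(cv2.minEnclosingCircle(np.argwhere(m)[:,::-1].astype(np.float32)),a) for c,a,m in blobs(bl,60)]
    return im,out
E
python3 - <<'E'
from m import *
im,o=measure()
for k in o:
    print(k)
    for x in o[k]: print("  ",x)
for c,a,r in o["white"]: print(ray(im,[r[0]],.076 if a>600 else .088)[0], r[1])
for (c,r),a in o["black"]: print("lens",ray(im,[c],.058)[0])
cv2.imwrite("pics/z.png",cv2.resize(im["pixels"][170:325,235:390],None,fx=3.8,fy=3.8,interpolation=cv2.INTER_CUBIC))
E
```

```text
discs
   ((250.2947235107422, 171.97589111328125), array([0.68897599, 0.12045646]), array([ 5.3, 99.9]))
   ((339.1199645996094, 209.67286682128906), array([ 0.61915249, -0.03651349]), array([25. , 25.2]))
   ((267.3216857910156, 231.8960723876953), array([0.58094857, 0.09005946]), array([25. , 25.6]))
   ((360.2873229980469, 245.63792419433594), array([ 0.55488233, -0.07238561]), array([25.2, 25.4]))
   ((270.3398132324219, 273.6176452636719), array([0.5080241 , 0.08492182]), array([25.5, 25.6]))
white
   (array([302.17597765, 197.11731844]), np.int32(358), ((302.5882568359375, 196.8529510498047), (22.313274383544922, 23.525955200195312), 75.96376037597656))
   (array([312.37751303, 246.26209978]), np.int32(1343), ((312.25, 246.25), (43.133514404296875, 42.42640686035156), 45.0))
   (array([323.87134503, 299.12865497]), np.int32(171), ((323.9560852050781, 299.29510498046875), (31.56905174255371, 5.657285690307617), 77.90524291992188))
black
   (((297.5, 191.0), 14.009025573730469), np.int32(68))
[0.62862103 0.02716397 0.088     ] (22.313274383544922, 23.525955200195312)
[0.54938808 0.01240148 0.076     ] (43.133514404296875, 42.42640686035156)
[ 0.46394647 -0.0048345   0.088     ] (31.56905174255371, 5.657285690307617)
lens [0.64523534 0.03592529 0.058     ]
```

View pics/z.png

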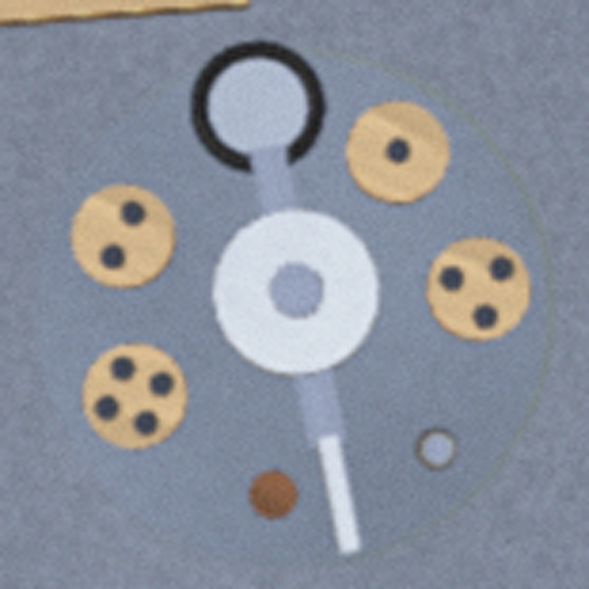

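The zoom confirms it: one stud upper right, three studs right, two upper left, four lower left. Bobbin and thimble stand below the tab, one on each side. The disc spacing (about 0.9 and 1.8 rad, radius about 85 mm) matches the text. I'll fit the axis and angles while bringing the shut hand high over to the -y side of the tab.

carry_out:
  motion:
    - [[0.06,0.07,0],0.1]
    - [[0.09,0.1,0],0.2]
    - [[0.12,0.14,0],0.3]
    - [[0.15,0.175,0],0.42]
    - [[0.18,0.21,0],0.54]
    - [[0.21,0.245,0],0.66]
    - [[0.234,0.28,0],0.78]
    - [[0.24,0.32,0],0.9]
    - [[0.246,0.36,0],1.0]
    - [[0.252,0.4,0],1.1]
    - [[0.258,0.44,0],1.2]
    - [[0.264,0.48,0],1.3]
    - [[0.27,0.52,0],1.4]
    - [[0.276,0.56,0],1.48]
    - [[0.278,0.58,0],1.48]
    - [[0.278,0.585,0],1.48]
    - [[0.278,0.585,0],1.48]
    - [[0.278,0.585,0],1.48]
  grip: 1
  squeeze: 5

```text
time: 1.95
position: [0.4635, -0.0397, 0.1825]
tool_rot: [3.126, 0.308, -0.001]
ft_force: [0.6, -0.1, 0.6]
grip_width: 0.004
```

```bash
python3 - <<'E'
from h import *
from scipy.optimize import least_squares
D=np.array([[.61915,-.03651],[.58095,.09006],[.55488,-.07239],[.50802,.08492]]);A=np.array([-.9,.9,-1.8,1.8])
f=lambda p:(D-p[:2]-.085*np.c_[np.cos(A+p[2]),np.sin(A+p[2])]).ravel()
r=least_squares(f,[.55,.01,.3]);print(r.x,(r.fun*1e3).round(1))
C=r.x[:2]; t=np.array([.46395,-.00483])-C; print("lens dir now",np.arctan2(-t[1],-t[0]),np.hypot(*t),"target",r.x[2]-1.8)
from scipy.spatial.transform import Rotation as R
s=get_state();M=R.from_rotvec(s["tool_rot"]).as_matrix();print(s["time"],s["position"],M[:,0],M[:,2],s["joint_positions"].round(2),s["grip_width"],s["ft_force"])
im=eyes.get_image("side");cv2.imwrite("pics/s1.png",im["pixels"])
E
```

```text
[0.54969169 0.01171307 0.29085311] [-0.3  0.4 -0.3 -0.6 -0.   0.7  0.6 -0.6]
lens dir now 0.19059876289526045 0.08732302511345491 target -1.5091468944047342
1.95 [ 0.4634558  -0.03973548  0.18251851] [ 9.80728639e-01  1.95374415e-01 -4.17832593e-04] [-3.14254495e-04 -5.61148823e-04 -9.99999793e-01] [ 0.73 -0.06 -0.67  1.87 -0.04  1.32  0.27] 0.004493773122362724 [ 0.60279425 -0.09178892  0.63133337]
```

View pics/s1.png

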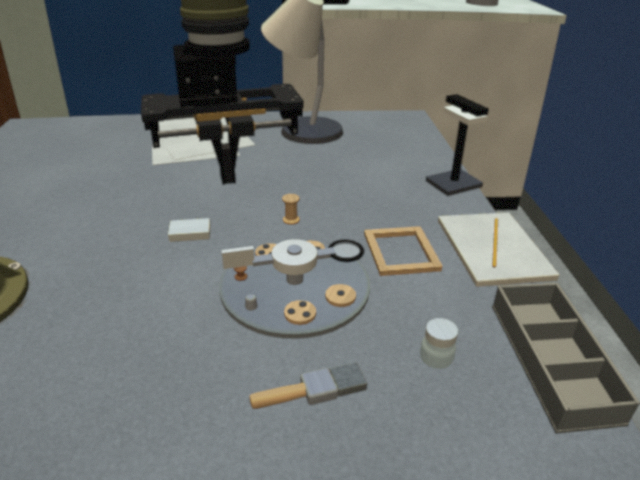

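The shut hand hangs above and to the -y (left rear) side of the tab, about 20 mm clear. The fingertips are narrow. I'll lower it beside the tab and work out the arc.

carry_out:
  motion:
    - [[0,0,-0.03],0]
    - [[0,0,-0.06],0]
    - [[0,0,-0.09],0]
    - [[0,0,-0.108],0]
    - [[0,0,-0.117],0]
    - [[0,0,-0.117],0]
    - [[0,0,-0.117],0]

```text
time: 2.7
position: [0.4644, -0.0385, 0.0664]
tool_rot: [3.126, 0.31, 0.002]
ft_force: [0.6, -0.2, -0.2]
grip_width: 0.006
```

```bash
python3 - <<'E'
from h import *
s=get_state();print(s["position"],s["ft_force"])
C=np.array([.5497,.0117]);P0=np.array([.464,-.038])
# pusher centre at radius .090 along tab, offset w=4+9.5 mm behind the tab plane; lens dir L, tab dir L+pi
def P(L,w=.0135,r=.09):
    a=L+np.pi; return C+r*np.array([np.cos(a),np.sin(a)])+w*np.array([-np.sin(a),np.cos(a)])
for w in (.025,.0135): print("pre",w,(P(.19,w)-P0).round(3))
for L in np.arange(.19,-1.52,-.05): print(round(L,2),(P(L)-P0).round(3).tolist(),round(L-.19,2))
E
```

```text
[ 0.46439487 -0.03851882  0.06642889] [ 0.57250767 -0.20401936 -0.1867061 ]
pre 0.025 [0.002 0.008]
pre 0.0135 [-0.     0.019]
0.19 [-0.0, 0.019] 0.0
0.14 [-0.002, 0.024] -0.05
0.09 [-0.003, 0.028] -0.1
0.04 [-0.004, 0.033] -0.15
-0.01 [-0.004, 0.037] -0.2
-0.06 [-0.005, 0.042] -0.25
-0.11 [-0.005, 0.046] -0.3
-0.16 [-0.005, 0.051] -0.35
-0.21 [-0.005, 0.055] -0.4
-0.26 [-0.005, 0.06] -0.45
-0.31 [-0.004, 0.064] -0.5
-0.36 [-0.003, 0.069] -0.55
-0.41 [-0.002, 0.073] -0.6
-0.46 [-0.001, 0.078] -0.65
-0.51 [0.001, 0.082] -0.7
-0.56 [0.002, 0.086] -0.75
-0.61 [0.004, 0.09] -0.8
-0.66 [0.006, 0.094] -0.85
-0.71 [0.009, 0.098] -0.9
-0.76 [0.011, 0.102] -0.95
-0.81 [0.014, 0.106] -1.0
-0.86 [0.017, 0.109] -1.05
-0.91 [0.02, 0.112] -1.1
-0.96 [0.023, 0.116] -1.15
-1.01 [0.026, 0.119] -1.2
-1.06 [0.03, 0.122] -1.25
-1.11 [0.034, 0.124] -1.3
-1.16 [0.037, 0.127] -1.35
-1.21 [0.041, 0.129] -1.4
-1.26 [0.045, 0.131] -1.45
-1.31 [0.049, 0.133] -1.5
-1.36 [0.054, 0.135] -1.55
-1.41 [0.058, 0.136] -1.6
-1.46 [0.062, 0.138] -1.65
-1.51 [0.067, 0.139] -1.7
```

First, a gentle approach to contact and about 0.4 rad of the push, then a look.

carry_out:
  motion:
    - [[0.001,0.004,0],0]
    - [[0.001,0.008,0],0]
    - [[0.001,0.01,0],0]
    - [[0.001,0.012,0],0]
    - [[0,0.014,0],0]
    - [[0,0.016,0],0]
    - [[0,0.018,0],0]
    - [[0,0.02,0],-0.01]
    - [[-0.001,0.022,0],-0.03]
    - [[-0.002,0.024,0],-0.05]
    - [[-0.003,0.028,0],-0.1]
    - [[-0.004,0.033,0],-0.15]
    - [[-0.004,0.037,0],-0.2]
    - [[-0.005,0.042,0],-0.25]
    - [[-0.005,0.046,0],-0.3]
    - [[-0.005,0.051,0],-0.35]
    - [[-0.005,0.055,0],-0.4]
    - [[-0.005,0.055,0],-0.4]

```text
time: 4.5
position: [0.4587, 0.0177, 0.0657]
tool_rot: [-3.126, 0.315, -0.0]
ft_force: [-0.7, 0.4, -0.2]
grip_width: 0.008
```

```bash
cat > lens.py <<'E'
from h import *
import sys
im=eyes.get_image("top"); px=im["pixels"]; s=get_state()
C=np.array([.5497,.0117])
best=None
# lens glass: bright low-saturation blob of about 22 px, 85 mm from the axis
g=px.astype(int); 
blk=(px.max(2)<75).astype(np.uint8)
hits=[]
cs,h=cv2.findContours(blk,cv2.RETR_CCOMP,cv2.CHAIN_APPROX_NONE)
for c in cs:
    if len(c)<20: continue
    (u,v),r=cv2.minEnclosingCircle(c)
    if not 8<r<22: continue
    e=cv2.fitEllipse(c)[0]
    p=ray(im,[e],.060)[0][:2]-C
    if .065<np.hypot(*p)<.105: print("lens?",np.round(e,1),round(r,1),(p+C).round(4),"rad",np.hypot(*p).round(4),"dir",np.arctan2(p[1],p[0]).round(3))
print(s["time"],s["position"],s["ft_force"].round(1))
cv2.imwrite("pics/"+sys.argv[1],cv2.resize(px[150:350,220:420],None,fx=3,fy=3,interpolation=cv2.INTER_CUBIC))
E
python3 lens.py l1.png
```

```text
lens? [302.4 197.7] 17.1 [0.6332 0.0277] rad 0.085 dir 0.189
4.55 [0.45866988 0.01728755 0.06570816] [ 0.4 -0.7  0.4]
```

View pics/l1.png

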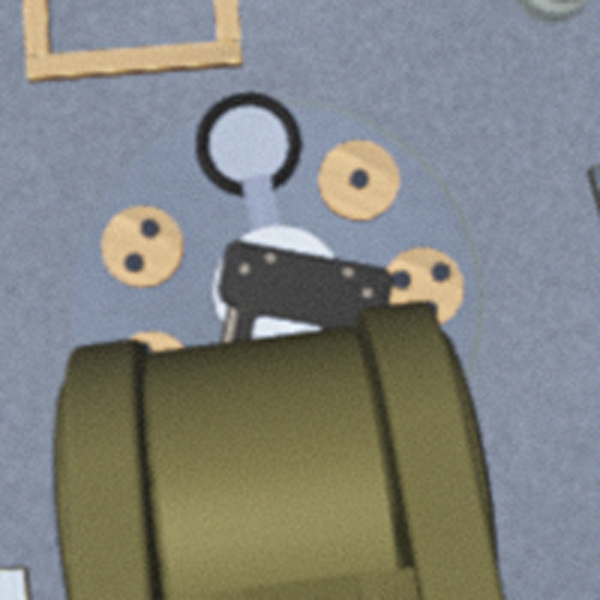

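The lens hasn't moved (direction 0.189) and no force shows, so the fingertips missed the tab. I'll check from the side.

```bash
python3 - <<'E'
from h import *
im=eyes.get_image("side");px=im["pixels"]
s=get_state();C=np.array([.5497,.0117]);t=lambda r,z,w=0:[*(C+r*np.array([np.cos(3.331),np.sin(3.331)])+w*np.array([.188,-.98])),z]
pts=[s["position"],t(.064,.088),t(.112,.088),t(.112,.058)]
uv=proj(im,pts);print(uv.round(0).tolist())
big=cv2.resize(px[100:300,140:380],None,fx=3.3,fy=3.0,interpolation=cv2.INTER_CUBIC)
for u,v in uv: cv2.circle(big,(int((u-140)*3.3),int((v-100)*3)),4,(0,0,255),1)
cv2.imwrite("pics/s2.png",big)
E
```

```text
[[235.0, 253.0], [252.0, 247.0], [220.0, 251.0], [222.0, 267.0]]
```

View pics/s2.png

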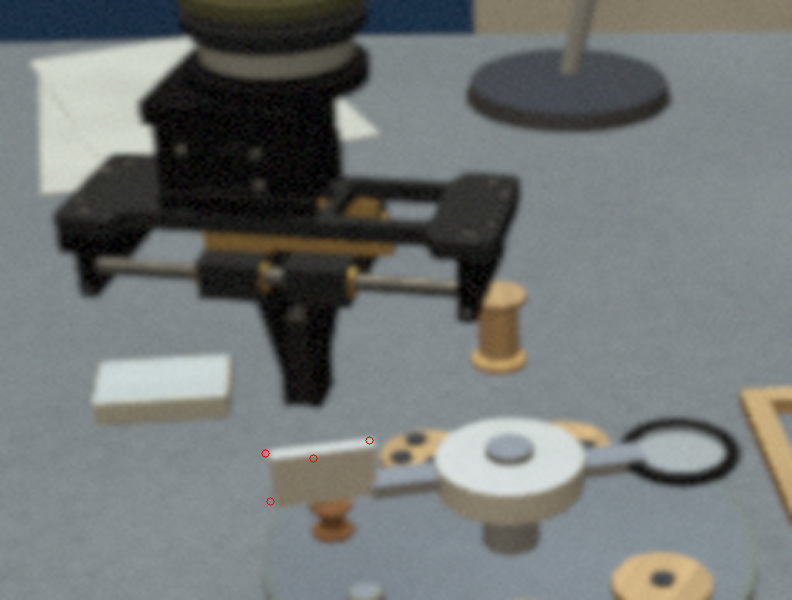

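The tab is where I measured it: the projected corners fit. The fingertips show about 20 px above the projected TCP, so the real tips lie higher or further back than reported. I'll triangulate the gripper's end plate from the two existing views to find the offset.

```bash
python3 - <<'E'
from h import *
T=eyes.get_image("top");S=eyes.get_image("side");s=get_state();p=s["position"]
def Pm(im): return np.linalg.inv(np.array(im["extrinsics"]))[:3]
def un(im,uv): return cv2.undistortPoints(np.array([[uv]],float),np.array(im["mtx"]),np.array(im["dist_coeffs"]))[0,0]
def tri(a,b):
    X=cv2.triangulatePoints(Pm(T),Pm(S),un(T,a).reshape(2,1),un(S,b).reshape(2,1))[:,0];X=X[:3]/X[3]
    return X,proj(T,[X])[0]-a,proj(S,[X])[0]-b
c=lambda x,y:(220+x/3,150+y/3); d=lambda x,y:(140+x/3.3,100+y/3)
# outer end of plate: +y corner (back in the side view), -y corner (front)
for n,a,b in (("back",c(232,243),d(518,180)),("front",c(392,268),d(505,240))): print(n,*[np.round(v,4) for v in tri(np.array(a),np.array(b))])
print("tcp",p,s["tool_rot"],"expected end mid",p[:2]+.095*np.array([.979,-.204]))
tip=d(307,400)
print("tip if z as reported",ray(S,[tip],p[2])[0]); 
for z in (.08,.09,.1,.11): print(z,ray(S,[tip],z)[0].round(4))
print("s1 tip at z .1825:",ray(S,[(229,183)],.1825)[0],"z .2145",ray(S,[(229,183)],.2145)[0])
E
```

```text
back [0.5569 0.0334 0.2153] [-0.0347 -0.8637] [-0.7676  0.1224]
front [ 0.5469 -0.0361  0.2179] [-0.1075 -2.5027] [-2.4084  0.3375]
tcp [0.45866668 0.01682065 0.06565527] [ 3.12559613e+00 -3.14718501e-01 -6.97226410e-06] expected end mid [ 0.55167168 -0.00255935]
tip if z as reported [0.45177482 0.07473709 0.06565527]
0.08 [0.4543 0.0522 0.08  ]
0.09 [0.456  0.0365 0.09  ]
0.1 [0.4578 0.0208 0.1   ]
0.11 [0.4595 0.0051 0.11  ]
s1 tip at z .1825: [0.45737231 0.02956213 0.1825    ] z .2145 [ 0.46428812 -0.03305202  0.2145    ]
```

The plate's horizontal position agrees with the reported TCP to about 2 mm. In both poses the tips sit about 36–40 mm higher than reported, so the hand passed over the tab at about 0.10 m. I'll go back over to the -y side, descend 30 mm and check against the side camera.

carry_out:
  motion:
    - [[0,-0.01,0],0.1]
    - [[0.001,-0.02,0],0.2]
    - [[0.003,-0.03,0],0.3]
    - [[0.004,-0.045,0],0.4]
    - [[0.005,-0.055,0],0.4]
    - [[0.005,-0.06,0],0.4]
    - [[0.005,-0.06,0],0.4]
    - [[0.005,-0.06,-0.01],0.4]
    - [[0.005,-0.06,-0.02],0.4]
    - [[0.005,-0.06,-0.03],0.4]
    - [[0.005,-0.06,-0.03],0.4]
    - [[0.005,-0.06,-0.03],0.4]

```text
time: 5.9
position: [0.4633, -0.0425, 0.0351]
tool_rot: [-3.125, -0.313, 0.002]
ft_force: [0.4, -0.0, 0.1]
grip_width: 0.004
```

```bash
python3 - <<'E'
from h import *
im=eyes.get_image("side");px=im["pixels"];s=get_state();p=s["position"];print(p,s["ft_force"].round(1))
big=cv2.resize(px[130:330,140:380],None,fx=3.3,fy=3.0,interpolation=cv2.INTER_CUBIC)
for dz in(0,.03,.04,.05):
    u,v=proj(im,[p+[0,0,dz]])[0];print(dz,u.round(1),v.round(1)); cv2.circle(big,(int((u-140)*3.3),int((v-130)*3)),4,(0,0,255),1)
cv2.imwrite("pics/s3.png",big)
E
```

```text
[ 0.4637477  -0.04263551  0.03558856] [ 0.1  0.9 -1. ]
0 237.6 291.7
0.03 236.2 275.9
0.04 235.7 270.5
0.05 235.1 265.0
```

View pics/s3.png

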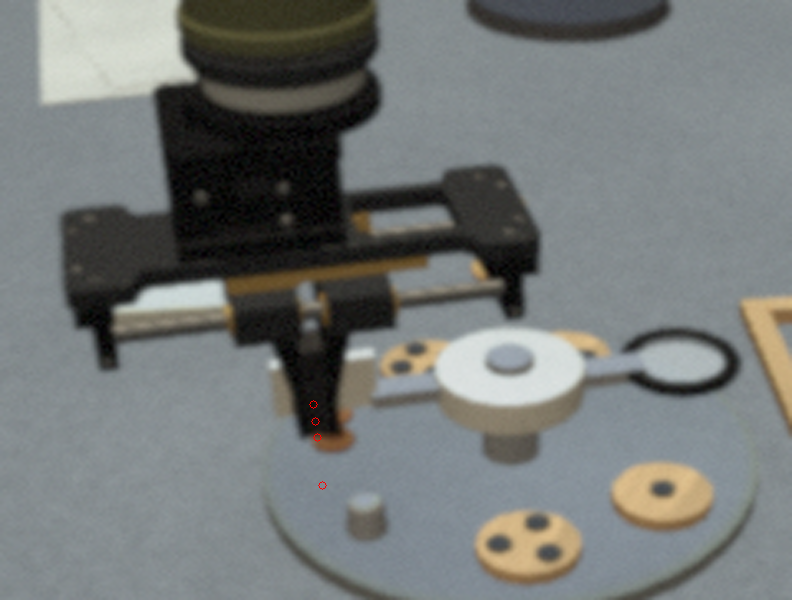

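The tip bottom is now at about z 0.068, behind the -y face of the tab, between the tab and the camera. The gripper's end guard will pass over the hub (76 mm), so I'll check its clearance.

```bash
python3 - <<'E'
from h import *
im=eyes.get_image("side");p=get_state()["position"];ux=np.array([.98,.199,0])
E=np.array(im["extrinsics"])
# guard foot seen in the side view: intersect rays with the vertical plane through the TCP along tool x
n=np.array([-.199,.98,0]);
for nm,uv in (("right foot",(140+514/3.3,130+316/3)),("left foot",(140+107/3.3,130+367/3)),("tip",(140+318/3.3,130+437/3))):
    a,b=ray(im,[uv],0)[0],ray(im,[uv],.3)[0]
    for off in (-.0375,-.0095,0):
        k=((p+off*n-a)@n)/((b-a)@n);X=a+k*(b-a);print(nm,off,X.round(4),"along x",((X-p)@ux).round(3))
E
```

```text
right foot -0.0375 [ 0.5522 -0.0632  0.1474] along x 0.082
right foot -0.0095 [ 0.553  -0.0344  0.1288] along x 0.089
right foot 0 [ 0.5533 -0.0247  0.1225] along x 0.091
left foot -0.0375 [ 0.3897 -0.0961  0.1477] along x -0.083
left foot -0.0095 [ 0.3828 -0.069   0.1291] along x -0.085
left foot 0 [ 0.3805 -0.0597  0.1228] along x -0.085
tip -0.0375 [ 0.4683 -0.0802  0.0944] along x -0.003
tip -0.0095 [ 0.4652 -0.0522  0.0733] along x -0.001
tip 0 [ 0.4641 -0.0428  0.0661] along x 0.0
```

The guard foot is at 0.12 m or higher, well clear of the hub. The tip is at about 0.07. Now the contact and the first part of the push.

carry_out:
  motion:
    - [[0.001,0.005,0],0]
    - [[0.001,0.01,0],0]
    - [[0.001,0.014,0],0]
    - [[0.001,0.016,0],0]
    - [[0,0.018,0],0]
    - [[0,0.02,0],0]
    - [[0,0.022,0],0]
    - [[0,0.024,0],0]
    - [[-0.001,0.026,0],-0.03]
    - [[-0.002,0.029,0],-0.05]
    - [[-0.003,0.033,0],-0.1]
    - [[-0.004,0.038,0],-0.15]
    - [[-0.004,0.042,0],-0.2]
    - [[-0.005,0.047,0],-0.25]
    - [[-0.005,0.051,0],-0.3]
    - [[-0.005,0.056,0],-0.35]
    - [[-0.005,0.06,0],-0.4]
    - [[-0.005,0.06,0],-0.4]

```text
time: 7.8
position: [0.4586, 0.0175, 0.0356]
tool_rot: [3.126, -0.315, -0.0]
ft_force: [0.1, -0.1, -0.5]
grip_width: 0.005
```

```bash
python3 lens.py l2.png
```

```text
lens? [323.6 198. ] 17.5 [ 0.6324 -0.0079] rad 0.085 dir -0.233
7.85 [0.45857444 0.01750171 0.03563903] [ 0.4 -0.5 -0.5]
```

The lens moved to direction -0.233, as planned (expected -0.21). I'll push on along the arc, stopping short of the target.

carry_out:
  motion:
    - [[0,0.005,0],-0.05]
    - [[0.001,0.009,0],-0.1]
    - [[0.002,0.014,0],-0.15]
    - [[0.003,0.018,0],-0.2]
    - [[0.004,0.023,0],-0.25]
    - [[0.006,0.027,0],-0.3]
    - [[0.007,0.031,0],-0.35]
    - [[0.009,0.035,0],-0.4]
    - [[0.011,0.039,0],-0.45]
    - [[0.014,0.043,0],-0.5]
    - [[0.016,0.047,0],-0.55]
    - [[0.019,0.051,0],-0.6]
    - [[0.022,0.054,0],-0.65]
    - [[0.025,0.057,0],-0.7]
    - [[0.028,0.061,0],-0.75]
    - [[0.031,0.064,0],-0.8]
    - [[0.035,0.067,0],-0.85]
    - [[0.039,0.069,0],-0.9]
    - [[0.042,0.072,0],-0.95]
    - [[0.042,0.072,0],-0.95]

```text
time: 9.85
position: [0.5004, 0.0893, 0.0354]
tool_rot: [2.636, -1.708, -0.002]
ft_force: [-1.2, -0.2, -0.0]
grip_width: 0.007
```

```bash
python3 lens.py l3.png
```

```text
lens? [358.7 226.3] 17.4 [ 0.5835 -0.066 ] rad 0.0847 dir -1.16
9.9 [0.50040558 0.08925569 0.03544086] [-0.7  0.2  0.1]
```

On plan at -1.16. Now the last 0.35 rad to -1.51.

carry_out:
  motion:
    - [[0.004,0.002,0],-0.05]
    - [[0.008,0.004,0],-0.1]
    - [[0.012,0.006,0],-0.15]
    - [[0.017,0.008,0],-0.2]
    - [[0.021,0.009,0],-0.25]
    - [[0.025,0.011,0],-0.3]
    - [[0.028,0.012,0],-0.33]
    - [[0.03,0.012,0],-0.35]
    - [[0.03,0.012,0],-0.35]

```text
time: 10.8
position: [0.5302, 0.1016, 0.0354]
tool_rot: [2.299, -2.141, -0.002]
ft_force: [-2.2, 0.6, -0.8]
grip_width: 0.005
```

```bash
python3 lens.py l4.png
```

```text
lens? [363.3 243.2] 17.3 [ 0.555  -0.0729] rad 0.0847 dir -1.508
10.85 [0.53022373 0.10152377 0.0354475 ] [-1.7  1.4  0.1]
```

The lens is at (0.5550, -0.0729), against the disc centre at (0.5549, -0.0724). I'll back off from the tab in -x and raise the hand, then check.

carry_out:
  motion:
    - [[-0.004,0,0],0]
    - [[-0.01,0,0],0]
    - [[-0.018,0,0],0]
    - [[-0.026,0.001,0],0]
    - [[-0.03,0.001,0.01],0]
    - [[-0.03,0.001,0.04],0]
    - [[-0.03,0.001,0.08],0]
    - [[-0.03,0.02,0.12],0]
    - [[-0.03,0.06,0.14],0]
    - [[-0.03,0.1,0.14],0]
    - [[-0.03,0.14,0.14],0]
    - [[-0.03,0.18,0.14],0]
    - [[-0.03,0.22,0.14],0]
    - [[-0.03,0.24,0.14],0]
    - [[-0.03,0.24,0.14],0]
    - [[-0.03,0.24,0.14],0]

```text
time: 12.45
position: [0.5006, 0.3408, 0.1761]
tool_rot: [2.298, -2.141, 0.001]
ft_force: [0.4, -0.7, -0.5]
grip_width: 0.005
```

```bash
python3 lens.py l5.png
```

```text
lens? [363.3 243.2] 17.5 [ 0.5551 -0.0728] rad 0.0847 dir -1.507
12.5 [0.5011436  0.33979982 0.17602415] [ 0.6  1.2 -0.1]
```

View pics/l5.png

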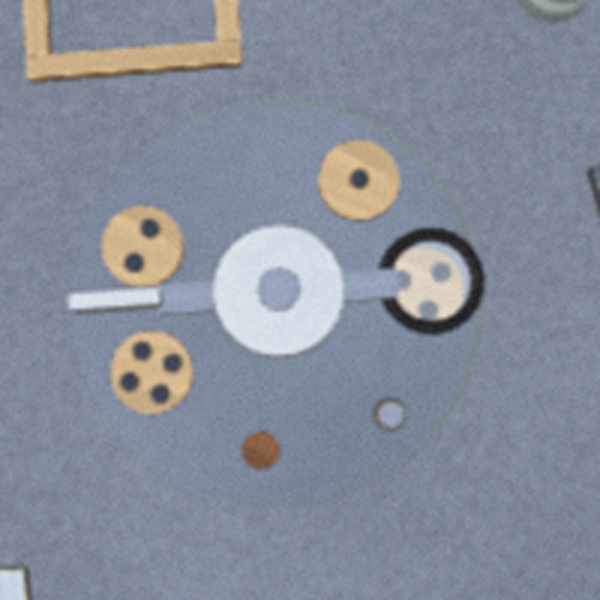

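The lens sits over the three-stud disc at crop (431,280), the tab at (115,298), bobbin (261,450) and thimble (390,413) are in place, and the hand is clear. Handing in.

```bash
python3 -c "
from bench import ticket; print(ticket.close_job())"
```

```text
the job is handed in; nothing more can be done
None
```

I turned the magnifier clockwise by about 1.70 rad, pushing only the tab with the shut fingertips, and the lens now stands over the three-stud disc. I then backed the hand off, raised it clear and handed the job in at about 12.5 s.

- **Final position:** after the hand was clear, the lens centre measured (0.5551, -0.0728), about 0.5 mm from the disc centre at (0.5549, -0.0724). The camera calibration is only good to about 2 mm. The lens did not shift when the hand withdrew.
- **Loose things:** the bobbin and thimble look unmoved in the last picture. I did not measure the other loose things again; the hand stayed well away from them at working height.
- **Forces:** readings at the end of each move stayed within about 2.5 N. I did not see the forces during the moves.
- **What disagreed:** the fingertips were about 33–36 mm higher than the reported TCP height. The first push passed over the tab without touching it. I found this from the two camera views, lowered the hand to match and repeated the push.

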